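# Re-grip a lugged tube at the mat and load it into the welding nest

## Robot

A 6-joint arm with a two-finger parallel gripper is mounted at the origin on the work surface. World frame = base frame: x ahead of the robot, y to its left, z up, the work surface at z = 0. Lengths are in m, angles in rad, forces in N, time in s.
With the tool pointing down it reaches from about 0.35 to 0.725 m from the base axis. Payload 6 kg.
Tool frame: the origin (TCP) lies at the very end of the fingers, on their centre line; the grasp point (between the pads) lies 19 mm behind it; z points along the fingers, y is the line along which they close (so a half turn about z gives the same grasp; the last joint's range is limited). The gripper opens to 85 mm and grips with 20 to 120 N. Pads are 22 mm wide; open, the fingers measure 114 mm over their backs; the gripper's body (76 mm by 85 mm) begins 54 mm behind the grasp point. The pads swing forward as they close: fully open they stand 13 mm farther back than shut.
Start: joints at [-0.789, 0.04, 0.085, 0, -1.615, -0.334], TCP at [0.26, -0.541, 0.231] pointing down, gripper open.
Joint ranges: [-2.56, 2.56], [-1.29, 2.01], [-1.08, 1.49], [-3.29, 1.98], [-2.81, -0.18], [-2.99, 2.99]. Speed limits (rad/s): [2.57, 2.57, 3.01, 3.14, 3.14, 3.14].

## Interface

Orientations are given as a unit quaternion [w, x, y, z].
In Python, from plant import r, vision gives the robot as it stands. The module is installed in compiled form; this text tells all that it offers.
- The arm moves only by the tool send_rows, never from a script. Its argument "motion" is one flat list of numbers, 6 for each row, row after row: the shift along the tool's x, y, z in mm, then the turn, a rotation vector about the tool's x, y, z in rad. A call has 1 to 10 rows; each row shifts and turns the commanded pose from where the row before left it, along the tool's axes as they then stand; what a row does not reach is not made up. A row lasts 1/8 s, in which the tool goes at most 62.5 mm and 10.7 degrees, less where a joint would pass 70% of its speed; a pose out of reach is approached as far as the arm can. A call with a gripper value outside its range is refused whole. "grip" is the closure, from -1 (fully open) to 1 (shut), set as the call begins (left out, the last holds). The fingers move at their own pace and stop on an object; the grip force is fixed at half the most. Time passes only in rows, so rows that do not move let the fingers close. It gives the time, the measured TCP pose, the force, the opening and the grip force at its end, in the units of the state.
- r.sense(): the state, without advancing time (a new reading comes with each control period).
- vision.get_image(name): name is "scene" or "top"; returns a dict with "pixels" (400x640x3 uint8, red, green, blue), "range_z" (400x640 float32, m along the optical axis (not along the pixel's ray), 0 where there is no reading), "intrinsics" (3x3 intrinsics, pixels), "position" and "orientation" of the camera in the world. Camera axes: x right, y down, z forward; pixel columns grow to the right and rows downward; lengths in m; the calibration is good to about 2 mm. A picture is of the moment at which its call begins.
- r.sign_off(): hands the job in; it is judged then, once.
Trained networks look in the newest picture that a camera, given by its name, has taken for a name from the list of things; names that differ only in an ending like _2 or _b are one class to them, and where a whole thing is asked for, a point or a joint stands for the part that bears it (a point fixed in the world has none). Each returns a list of dicts, best first, with "conf" (0 to 1); they miss things now and then, are a little off and sometimes report something else, mostly with a low value. They report only what shows in the picture. A call takes as long as a camera call. They do not tell look-alikes from the thing itself.
- vision.boxes_of(label, camera): "uv" ([column, row] in pixels, amid what is visible of it).
- vision.regions_of(label, camera): "pixels" (400x640 bool, what is visible of it) and "uv" ([column, row] in pixels, amid what is visible of it).
The state is a dict: "t": time; "joint_positions": joint angles; "joint_vel": joint speeds; "joint_torque": joint torques, N m; "eef_pos": TCP position; "tool_rot": TCP orientation; "ft_force": force on the tool from outside, world axes, zero at the start; "moment": the same for the moment, N m; "gripper_width": finger opening in m; "grip_force": force on a finger pad.
Only numpy, scipy, OpenCV 4.12 (cv2) and the standard library are available. Lean on these libraries where they do the work, as an engineer would, in place of code of your own. Each camera call takes 0.05 s, during which the arm holds its last target. There are 200 camera calls.

## Task

The short steel tube with the red lug lies in the grey saw cradle and can only be taken there by its lug half, which is the half that has to go into the blue welding nest. Lift it out, lay it flat on the black rubber mat and let go; then take it by its plain half and lay it in the nest, red lug end between the blue walls next to the yellow end stop, lying flat on the nest's floor. Set it down each time rather than letting it fall, and let go of it at the end.

Things in the scene. Friction and masses are not known exactly. Their poses are not given: they have to be found in the camera images.
- bar: Loose bright square steel tube, 30 x 30 mm, 200 mm long, 0.33 kg, closed at one end by a red lug (6 mm thick, 30 wide, top 48 mm above the underside), plain at the other. Origin: underside, mid-width, outer face of the lug; x along the tube to the plain end (mid-length x = 100, balance point about 85 mm); z up. Starts in the cradle. Grip across the width: x about 65 mm there, 135 mm for the nest.
- cradle: Grey fixed saw cradle. Origin: on the table under its middle; x along it, z up. Floor 18 mm above the table. Two walls at x = 2 to 120 mm, 40 mm apart inside, tops at 62 mm, enclose the tube's plain half; its lug half (lug face near x = -100 mm, tube's x along cradle's x) lies on a rail 24 mm wide with room for fingers at both sides. The tube lifts straight up.
- mat: Black rubber mat fixed flat on the table, 300 mm (its x) by 130 mm (its y), 4 mm thick. Origin: on the table under its middle, so its top is 4 mm above the origin; z up. The put-down place.
- nest: Blue fixed nest. Origin: on the table under its middle; x along it, z up. Floor at 18 mm. Walls at x = -118 to -2 mm, 46 mm apart inside, flaring above 44 mm to 62 mm apart at 60 mm high; yellow end stop, inner face x = -118, top 44 mm. At x = 0 to 110 a rail 24 mm wide, fingers free beside it. Tube's place: lug face at x = -100 mm, tube's x along nest's x; enter from above.
Mind the look-alikes: they are no part of the job. Of the things shaped like the nest, the blue one is meant.

How it is judged:
On the way:
1. the tube lies flat on the rubber mat, let go and at rest (contact force between bar and mat above 0.5 N and contact force between the fingers and bar below 0.1 N and linear speed of bar below 0.03 m/s and angle between bar's own z axis and vertical below 0.12 rad and z of bar in the frame of mat below 0.012 m), for 0.2 s.
At the end, for the whole second after the job is handed in: The tube lies released and at rest in the blue nest: lug end between the walls, within 20 mm lengthwise and 15 mm sideways of its right place (lug face 18 mm from the stop), within 10 degrees of the nest's direction, underside within 5 mm of the floor, tilted under 4.5 degrees (x of bar in the frame of nest between -0.122 and -0.08 m and y of bar in the frame of nest between -0.015 and 0.015 m and z of bar in the frame of nest between 0.013 and 0.023 m and angle between the x axis of bar and the x axis of nest, either way round below 0.18 rad and angle between bar's own z axis and vertical below 0.08 rad and linear speed of bar below 0.02 m/s and contact force between the fingers and bar below 0.1 N); the robot touches nothing.
It fails at once if the tube is let fall (faster than 0.7 m/s while not held, a drop of more than about 25 mm) (linear speed of bar above 0.7 m/s and contact force between the fingers and bar below 0.1 N).
It also fails if it takes over 64 s, if anything falls off the work surface, if the arm or the gripper's body presses on something with over 40 N, if the wrist force passes 120 N, or if a joint passes its speed limit or range.

## Working session

There is one attempt and no reset: what is moved stays moved. The work goes in short steps, Python scripts to look and compute and a tool call to move; the robot and the scene stay as the last step left them, time stands still between calls to the robot, and variables do not carry over. Pictures are saved under pics/ and viewed, at most 10 in all, crops included, and the job is handed in when it is done.

Besides the shell and the picture viewer there is one more tool, called after ">>>" by a JSON object that holds its "method" and its "body". send_rows: Moves the arm, as the interface text tells. Its arguments: {"type":"object","properties":{"motion":{"type":"array"},"grip":{"type":"number"}},"required":["motion"]}

```bash
mkdir -p pics; cat > h.py <<'E'
import numpy as np, cv2
from scipy.spatial.transform import Rotation as R
from plant import r, vision
def rot(q): return R.from_quat([q[1],q[2],q[3],q[0]])
def cloud(im):
    K=im["intrinsics"]; z=im["range_z"]; v,u=np.mgrid[0:400,0:640]
    p=np.dstack([(u-K[0,2])/K[0,0]*z,(v-K[1,2])/K[1,1]*z,z])
    w=p.reshape(-1,3)@rot(im["orientation"]).as_matrix().T+im["position"]
    w[z.ravel()==0]=np.nan
    return w.reshape(400,640,3)
def save(im,n,crop=None,s=1):
    p=im["pixels"][:,:,::-1]
    if crop: p=p[crop[1]:crop[3],crop[0]:crop[2]]
    cv2.imwrite("pics/"+n,cv2.resize(p,None,fx=s,fy=s,interpolation=cv2.INTER_CUBIC))
E
python3 - <<'E'
from h import *
s=r.sense(); print({k:np.round(v,3) for k,v in s.items()})
for c in("top","scene"):
    im=vision.get_image(c); save(im,c+"0.png"); W=cloud(im); print(c,im["position"],im["orientation"])
    for l in("bar","cradle","mat","nest"):
        for d in vision.regions_of(l,c):
            m=d["pixels"]; print(l,round(d["conf"],2),np.round(d["uv"]),m.sum(),np.round(np.nanmedian(W[m],0),3),im["pixels"][m].mean(0).round())
E
```

```text
{'t': np.float64(0.0), 'joint_positions': array([-7.890e-01,  4.100e-02,  8.400e-02, -1.000e-03, -1.615e+00,
       -3.340e-01]), 'joint_vel': array([ 0.002, -0.001, -0.001,  0.001, -0.   , -0.002]), 'joint_torque': array([-0.000e+00, -3.682e+01,  3.474e+01,  6.932e+00, -6.000e-03,
       -0.000e+00]), 'eef_pos': array([ 0.26, -0.54,  0.23]), 'tool_rot': array([-0.   , -0.222,  0.975,  0.001]), 'ft_force': array([0.386, 0.33 , 0.383]), 'moment': array([ 0.04 , -0.014,  0.035]), 'grip_force': np.float64(0.0), 'gripper_width': np.float64(0.085)}
top [0.41241781 0.07523258 0.97421471] [-0.02235972  0.70747385 -0.70566412  0.03192081]
bar 0.86 [357. 171.] 1034 [ 0.551 -0.019  0.049] [119. 121. 123.]
cradle 0.85 [351. 148.] 998 [0.618 0.002 0.02 ] [77. 80. 78.]
mat 0.88 [461. 184.] 5604 [ 0.532 -0.289  0.005] [19. 18. 16.]
nest 0.74 [250. 204.] 2121 [0.471 0.25  0.02 ] [32. 52. 80.]
nest 0.59 [166. 226.] 2601 [0.412 0.463 0.02 ] [103.  66.  29.]
scene [ 1.04436427 -0.45572784  0.59083153] [-0.41994823  0.82422344  0.3364238  -0.17640361]
bar 0.58 [289. 224.] 1085 [ 0.526 -0.023  0.05 ] [157. 149. 138.]
cradle 0.77 [325. 247.] 2368 [ 0.632 -0.035  0.029] [85. 81. 73.]
mat 0.81 [193. 318.] 10086 [ 0.567 -0.293  0.006] [41. 35. 28.]
nest 0.83 [390. 139.] 1633 [0.43  0.459 0.024] [132.  73.  36.]
```

View pics/top0.png

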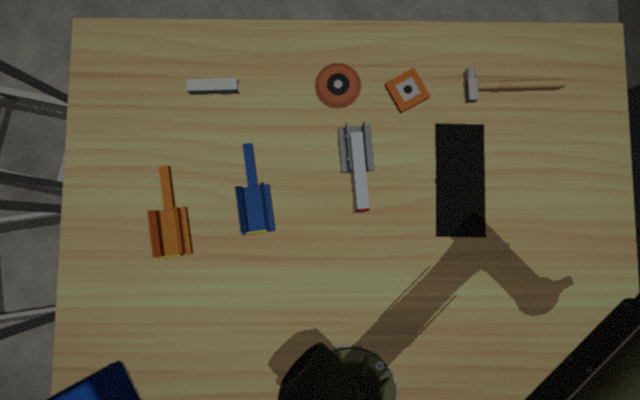

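```bash
python3 - <<'E'
from h import *
im=vision.get_image("top"); save(im,"top_crop.png",(210,90,530,290),2.5); W=cloud(im)
for l in("bar","mat","nest","cradle"):
    for d in vision.regions_of(l,"top"):
        m=d["pixels"].copy(); z=W[:,:,2]
        if l=="bar": m&=(z>0.042)&(z<.056)
        pts=W[m]; pts=pts[~np.isnan(pts[:,0])]
        c,wh,a=cv2.minAreaRect(pts[:,:2].astype(np.float32)); print(l,d["uv"],np.round(c,3),np.round(wh,3),round(a,1),"zpct",np.percentile(pts[:,2],[5,50,95]).round(3),"mean",pts.mean(0).round(3))
        if l=="bar":
            rd=d["pixels"]&(im["pixels"][:,:,0]>1.6*im["pixels"][:,:,1].astype(float)+10); print("red",rd.sum(),np.nanmean(W[rd],0))
hsv=cv2.cvtColor(im["pixels"],cv2.COLOR_RGB2HSV)
for n,lo,hi in(("red",(0,130,60),(8,255,255)),("yellow",(22,120,70),(35,255,255)),("blue",(98,120,40),(125,255,255))):
    m=cv2.inRange(hsv,lo,hi); k,L,st,ce=cv2.connectedComponentsWithStats(m)
    for i in range(1,k):
        if st[i,4]>15: print(n,ce[i].round(),st[i,4],np.nanmedian(W[L==i],0).round(3),cv2.minAreaRect(W[L==i][:,:2][~np.isnan(W[L==i][:,0])].astype(np.float32)))
E
```

```text
bar [358.8, 171.5] [ 0.551 -0.021] [0.199 0.03 ] 4.8 zpct [0.046 0.049 0.052] mean [ 0.553 -0.021  0.049]
red 22 [ 0.4529821  -0.02495274  0.05969525]
mat [462.7, 178.9] [ 0.536 -0.29 ] [0.132 0.3  ] 88.4 zpct [0.003 0.005 0.008] mean [ 0.534 -0.289  0.005]
nest [167.2, 225.7] [0.45  0.473] [0.235 0.107] 9.1 zpct [0.012 0.02  0.06 ] mean [0.42  0.456 0.028]
nest [250.2, 203.8] [0.511 0.254] [0.234 0.092] 8.4 zpct [0.014 0.02  0.06 ] mean [0.481 0.245 0.028]
cradle [351.6, 149.2] [ 0.617 -0.015] [0.124 0.085] 5.0 zpct [0.016 0.02  0.064] mean [ 0.616 -0.011  0.03 ]
cradle [359.1, 169.5] [ 0.555 -0.023] [0.21  0.044] 7.7 zpct [0.021 0.049 0.052] mean [ 0.549 -0.02   0.046]
red [363. 210.] 21 [ 0.452 -0.027  0.066] ((0.4531507194042206, -0.027907609939575195), (0.003935147542506456, 0.02431102842092514), 3.6733012199401855)
yellow [256. 232.] 50 [0.398 0.238 0.045] ((0.397530198097229, 0.2352503538131714), (0.006647652480751276, 0.04910503700375557), 7.267550945281982)
yellow [170. 256.] 56 [0.339 0.445 0.045] ((0.33860304951667786, 0.4464634656906128), (0.007435036823153496, 0.0535941980779171), 9.398100852966309)
blue [254. 200.] 1802 [0.471 0.251 0.02 ] ((0.510937511920929, 0.24470895528793335), (0.23080721497535706, 0.07816968858242035), 5.164688587188721)
blue [ 80. 393.] 507 [0.055 0.586 0.139] ((0.05933598428964615, 0.6010362505912781), (0.03735838830471039, 0.0982682853937149), 0.27223682403564453)
```

View pics/top_crop.png

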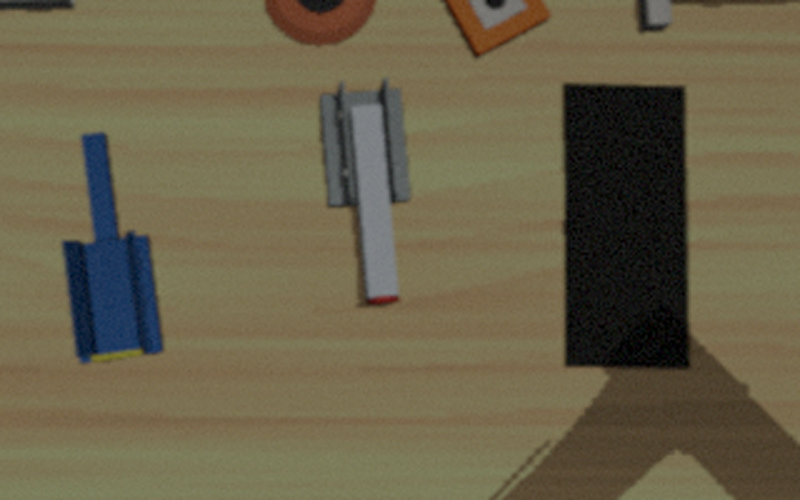

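```bash
python3 - <<'E'
from h import *
im=vision.get_image("top"); W=cloud(im); hsv=cv2.cvtColor(im["pixels"],cv2.COLOR_RGB2HSV)
m=cv2.inRange(hsv,(98,120,20),(125,255,255))>0
P=W[m]; P=P[(P[:,0]>.35)&(P[:,0]<.65)&(P[:,1]>.15)&(P[:,1]<.35)]
rail=P[(P[:,0]>.53)&(P[:,2]>.012)&(P[:,2]<.024)]
c,wh,a=cv2.minAreaRect(rail[:,:2].astype(np.float32)); print("rail",c,wh,a,np.percentile(rail[:,0],[0,100]))
vx,vy,x0,y0=cv2.fitLine(rail[:,:2].astype(np.float32),cv2.DIST_L2,0,.01,.01).ravel(); print("line",np.degrees(np.arctan2(vy,vx)),x0,y0)
wal=P[(P[:,0]<.51)&(P[:,2]>.04)]; d=wal[:,:2]-[x0,y0]; t=np.arctan2(vy,vx); print("walls lateral",np.percentile(-d[:,0]*np.sin(t)+d[:,1]*np.cos(t),[1,10,25,50,75,90,99]).round(3),"along",np.percentile(d[:,0]*np.cos(t)+d[:,1]*np.sin(t),[1,99]))
fl=P[(P[:,0]<.51)&(P[:,2]<.024)&(P[:,2]>.014)]; l2=cv2.fitLine(fl[:,:2].astype(np.float32),cv2.DIST_L2,0,.01,.01).ravel(); print("floor",np.degrees(np.arctan2(l2[1],l2[0])),l2[2:])
# TCP yaw now
print(rot(r.sense()["tool_rot"]).as_matrix().round(3))
E
```

```text
rail (0.5773457288742065, 0.2606775462627411) (0.09696616977453232, 0.021182069554924965) 8.503070831298828 [0.53011066 0.62465163]
line 8.688236 0.57699203 0.26043442
walls lateral [-0.035 -0.032 -0.027  0.026  0.03   0.033  0.035] along [-0.17522983 -0.06597853]
floor 12.846868 [0.45635366 0.23871437]
[[-0.901 -0.433 -0.   ]
 [-0.433  0.901  0.   ]
 [-0.     0.    -1.   ]]
```

Candidates:
- **Tube:** the bar in the grey cradle with the red lug (358,171). The white block without a lug (213,86) is a look-alike.
- **Nest:** the blue one (254,200). The orange one (169,226) is a look-alike.
- **Mat:** the black mat at (461,180).

The crop shows the red lug at the near (low-x) end of the tube, full-picture pixel (363,210). The blue nest has its yellow stop at the near end (256,232). I choose the lugged tube and the blue nest.

>>> {"method": "send_rows", "body": {"motion": [-20, 15, 0, 0, 0, 0, -35, 27, 0, 0, 0, 0, -35, 27, 0, 0, 0, 0, -35, 27, 0, 0, 0, 0, -35, 27, 0, 0, 0, 0, -35, 27, 0, 0, 0, 0, -35, 27, 0, 0, 0, 0, -35, 27, 0, 0, 0, 0, -35, 27, 0, 0, 0, 0, -35, 27, 0, 0, 0, 0], "grip": -1}}

```text
t: 2.05
eef_pos: [0.4505, -0.1618, 0.2316]
tool_rot: [0.0, -0.222, 0.975, -0.0]
ft_force: [0.6, -0.6, -0.2]
gripper_width: 0.0855
grip_force: 0.0
```

>>> {"method": "send_rows", "body": {"motion": [-35, 27, 0, 0, 0, 0, -35, 27, 0, 0, 0, 0, -30, 24, 0, 0, 0, 0, -19, 20, 0, 0, 0, 0, 0, 0, 0, 0, 0, 0.122, 0, 0, 0, 0, 0, 0.122, 0, 0, 0, 0, 0, 0.121, 0, 0, 30, 0, 0, 0, 0, 0, 30, 0, 0, 0, 0, 0, 0, 0, 0, 0]}}

```text
t: 3.3
eef_pos: [0.5136, -0.0235, 0.169]
tool_rot: [-0.002, -0.041, 0.999, -0.0]
ft_force: [-0.5, 0.0, 0.5]
gripper_width: 0.0856
grip_force: 0.0
```

```bash
cat > see.py <<'E'
from h import *
import sys
# where is the tube (top faces at given height), seen by both cameras
def tube(zlo,zhi,cams=("top","scene")):
    for c in cams:
        im=vision.get_image(c); W=cloud(im)
        for d in vision.regions_of("bar",c)[:2]:
            m=d["pixels"]&(W[:,:,2]>zlo)&(W[:,:,2]<zhi); p=W[m]
            if len(p)<30: print(c,"few",len(p)); continue
            q,wh,a=cv2.minAreaRect(p[:,:2].astype(np.float32))
            print(c,round(d["conf"],2),d["uv"],"ctr",np.round(q,4),"wh",np.round(wh,3),round(a,1),"z",np.percentile(p[:,2],[10,50,90]).round(3))
        if len(sys.argv)>3: save(im,c+sys.argv[3]+".png")
s=r.sense(); M=rot(s["tool_rot"]).as_matrix()
print("t",s["t"],"tcp",s["eef_pos"].round(4),"xaxis yaw",np.degrees(np.arctan2(M[1,0],M[0,0])).round(2),"z",M[:,2].round(3),"w",s["gripper_width"],"F",s["grip_force"],"ft",s["ft_force"].round(1),"q6",s["joint_positions"].round(2))
tube(float(sys.argv[1]),float(sys.argv[2]))
E
python3 see.py .042 .056 _a
```

```text
t 3.3 tcp [ 0.5136 -0.0235  0.169 ] xaxis yaw -175.25 z [-0.004 -0.001 -1.   ] w 0.085622220461315 F 0.0 ft [-0.5  0.   0.5] q6 [ 0.35 -0.19 -0.24 -0.   -1.52 -1.83]
top 0.47 [364.1, 204.5] ctr [ 0.4701 -0.0292] wh [0.031 0.037] 18.9 z [0.047 0.049 0.051]
scene 0.62 [289.5, 221.1] ctr [ 0.5541 -0.0198] wh [0.203 0.045] 9.3 z [0.048 0.05  0.051]
```

>>> {"method": "send_rows", "body": {"motion": [-3, 0, 15, 0, 0, 0, 0, 0, 25, 0, 0, 0, 0, 0, 25, 0, 0, 0, 0, 0, 25, 0, 0, 0, 0, 0, 20, 0, 0, 0, 0, 0, 15, 0, 0, 0, 0, 0, 12, 0, 0, 0, 0, 0, 10, 0, 0, 0, 0, 0, 0, 0, 0, 0, 0, 0, 0, 0, 0, 0]}}

```text
t: 4.75
eef_pos: [0.5183, -0.023, 0.0249]
tool_rot: [0.001, -0.041, 0.999, 0.0]
ft_force: [-0.2, -0.3, -0.3]
gripper_width: 0.0853
grip_force: 0.0
```

>>> {"method": "send_rows", "body": {"motion": [0, 0, 0, 0, 0, 0, 0, 0, 0, 0, 0, 0, 0, 0, 0, 0, 0, 0, 0, 0, 0, 0, 0, 0, 0, 0, 0, 0, 0, 0, 0, 0, 0, 0, 0, 0, 0, 0, 0, 0, 0, 0, 0, 0, 0, 0, 0, 0], "grip": 1}}

```text
t: 5.75
eef_pos: [0.5181, -0.0229, 0.0247]
tool_rot: [0.0, -0.041, 0.999, 0.0]
ft_force: [-1.9, 3.1, 5.2]
gripper_width: 0.029
grip_force: 60.7
```

>>> {"method": "send_rows", "body": {"motion": [0, 0, -4, 0, 0, 0, 0, 0, -8, 0, 0, 0, 0, 0, -12, 0, 0, 0, 0, 0, -15, 0, 0, 0, 0, 0, -15, 0, 0, 0, 0, 0, -20, 0, 0, 0, 0, 0, -20, 0, 0, 0, 0, 0, -20, 0, 0, 0, 0, 0, -16, 0, 0, 0, 0, 0, 0, 0, 0, 0]}}

```text
t: 7.0
eef_pos: [0.5186, -0.023, 0.156]
tool_rot: [0.001, -0.041, 0.999, 0.0]
ft_force: [1.0, 1.1, -4.4]
gripper_width: 0.0288
grip_force: 59.8
```

```bash
python3 see.py .16 .20 _b
```

```text
t 7.0 tcp [ 0.5186 -0.023   0.156 ] xaxis yaw -175.25 z [ 0.003  0.001 -1.   ] w 0.028794361142665585 F 59.82900783419609 ft [ 1.   1.1 -4.4] q6 [ 0.34 -0.18 -0.26  0.   -1.49 -1.83]
top 0.65 [371.6, 198.4] ctr [ 0.5518 -0.0215] wh [0.2  0.03] 4.9 z [0.178 0.181 0.191]
scene 0.68 [307.4, 181.9] ctr [ 0.5537 -0.0206] wh [0.201 0.033] 4.9 z [0.164 0.178 0.179]
```

>>> {"method": "send_rows", "body": {"motion": [2, -12, 0, 0, 0, 0, 4, -28, 0, 0, 0, 0, 4, -31, 0, 0, 0, 0, 4, -31, 0, 0, 0, 0, 4, -31, 0, 0, 0, 0, 4, -31, 0, 0, 0, 0, 4, -31, 0, 0, 0, 0, 4, -31, 0, 0, 0, 0, 4, -26, 0, 0, 0, 0, 3, -13, 0, 0, 0, 0]}}

```text
t: 8.45
eef_pos: [0.5021, -0.2919, 0.1535]
tool_rot: [-0.001, -0.041, 0.999, 0.0]
ft_force: [1.5, 0.3, -4.4]
gripper_width: 0.029
grip_force: 59.9
```

>>> {"method": "send_rows", "body": {"motion": [0, 0, 10, 0, 0, 0, 0, 0, 22, 0, 0, 0, 0, 0, 25, 0, 0, 0, 0, 0, 25, 0, 0, 0, 0, 0, 20, 0, 0, 0, 0, 0, 15, 0, 0, 0, 0, 0, 10, 0, 0, 0, 0, 0, 6, 0, 0, 0, 0, 0, 3, 0, 0, 0, 0, 0, 0, 0, 0, 0]}}

```text
t: 9.7
eef_pos: [0.5031, -0.2903, 0.0186]
tool_rot: [0.0, -0.041, 0.999, -0.0]
ft_force: [0.4, 0.2, -3.5]
gripper_width: 0.0292
grip_force: 59.9
```

```bash
python3 see.py .028 .055 _c
```

```text
t 9.7 tcp [ 0.5031 -0.2903  0.0186] xaxis yaw -175.25 z [ 0. -0. -1.] w 0.02923631716244415 F 59.91205304861069 ft [ 0.4  0.2 -3.5] q6 [-0.18  0.07 -0.28  0.   -1.22 -1.31]
top 0.52 [466.4, 206.5] ctr [ 0.4628 -0.295 ] wh [0.052 0.032] 4.9 z [0.036 0.043 0.046]
scene 0.7 [195.9, 306.8] ctr [ 0.5389 -0.287 ] wh [0.202 0.031] 4.8 z [0.038 0.044 0.045]
scene 0.21 [357.4, 174.6] ctr [0.459  0.2455] wh [0.125 0.065] 8.6 z [0.031 0.042 0.052]
```

>>> {"method": "send_rows", "body": {"motion": [0, 0, 2, 0, 0, 0, 0, 0, 2, 0, 0, 0, 0, 0, 2, 0, 0, 0, 0, 0, 1, 0, 0, 0, 0, 0, 0, 0, 0, 0]}}

```text
t: 10.52
eef_pos: [0.5029, -0.2902, 0.0112]
tool_rot: [-0.0, -0.041, 0.999, 0.0]
ft_force: [-1.2, 0.4, -4.5]
gripper_width: 0.0287
grip_force: 59.9
```

>>> {"method": "send_rows", "body": {"motion": [0, 0, 0.5, 0, 0, 0, 0, 0, 0.5, 0, 0, 0, 0, 0, 0, 0, 0, 0]}}

```text
t: 10.9
eef_pos: [0.503, -0.2903, 0.0107]
tool_rot: [0.0, -0.041, 0.999, -0.0]
ft_force: [-1.1, 0.9, -0.8]
gripper_width: 0.029
grip_force: 60.2
```

>>> {"method": "send_rows", "body": {"motion": [0, 0, 0.5, 0, 0, 0, 0, 0, 0, 0, 0, 0]}}

```text
t: 11.15
eef_pos: [0.5031, -0.2903, 0.0107]
tool_rot: [0.0, -0.041, 0.999, -0.0]
ft_force: [-3.7, 3.9, 5.7]
gripper_width: 0.0289
grip_force: 61.0
```

>>> {"method": "send_rows", "body": {"motion": [0, 0, 0, 0, 0, 0, 0, 0, 0, 0, 0, 0, 0, 0, 0, 0, 0, 0, 0, 0, 0, 0, 0, 0, 0, 0, 0, 0, 0, 0, 0, 0, 0, 0, 0, 0, 0, 0, 0, 0, 0, 0, 0, 0, 0, 0, 0, 0], "grip": -1}}

```text
t: 12.15
eef_pos: [0.5029, -0.2902, 0.0098]
tool_rot: [-0.0, -0.041, 0.999, 0.0]
ft_force: [-1.0, 0.0, -0.6]
gripper_width: 0.0856
grip_force: 0.0
```

>>> {"method": "send_rows", "body": {"motion": [0, 0, -8, 0, 0, 0, 0, 0, -15, 0, 0, 0, 0, 0, -20, 0, 0, 0, 0, 0, -20, 0, 0, 0, 0, 0, -15, 0, 0, 0, -15, 0, -2, 0, 0, 0, -25, 0, 0, 0, 0, 0, -22, 0, 0, 0, 0, 0, -8, 0, 0, 0, 0, 0, 0, 0, 0, 0, 0, 0]}}

```text
t: 13.4
eef_pos: [0.5727, -0.2842, 0.0888]
tool_rot: [-0.001, -0.042, 0.999, 0.0]
ft_force: [-0.5, -1.4, 0.1]
gripper_width: 0.0854
grip_force: 0.0
```

```bash
python3 see.py .028 .04 _d
```

```text
t 13.4 tcp [ 0.5727 -0.2842  0.0888] xaxis yaw -175.24 z [-0.002  0.001 -1.   ] w 0.08541898796888499 F 0.0 ft [-0.5 -1.4  0.1] q6 [-0.15  0.17 -0.03 -0.   -1.37 -1.34]
top 0.77 [467.8, 183.3] ctr [ 0.5086 -0.2967] wh [0.131 0.021] 4.1 z [0.033 0.035 0.038]
scene 0.95 [197.4, 308.0] ctr [ 0.5524 -0.2866] wh [0.174 0.032] 5.7 z [0.034 0.036 0.037]
```

>>> {"method": "send_rows", "body": {"motion": [0, 0, 12, 0, 0, 0, 0, 0, 18, 0, 0, 0, 0, 0, 18, 0, 0, 0, 0, 0, 14, 0, 0, 0, 0, 0, 9, 0, 0, 0, 0, 0, 5, 0, 0, 0, 0, 0, 2, 0, 0, 0, 0, 0, 0, 0, 0, 0]}}

```text
t: 14.6
eef_pos: [0.5729, -0.2845, 0.0122]
tool_rot: [0.0, -0.041, 0.999, -0.0]
ft_force: [0.0, 0.9, -0.5]
gripper_width: 0.0853
grip_force: 0.0
```

>>> {"method": "send_rows", "body": {"motion": [0, 0, 0, 0, 0, 0, 0, 0, 0, 0, 0, 0, 0, 0, 0, 0, 0, 0, 0, 0, 0, 0, 0, 0, 0, 0, 0, 0, 0, 0, 0, 0, 0, 0, 0, 0, 0, 0, 0, 0, 0, 0, 0, 0, 0, 0, 0, 0], "grip": 1}}

```text
t: 15.6
eef_pos: [0.5729, -0.2845, 0.0121]
tool_rot: [0.0, -0.041, 0.999, -0.0]
ft_force: [0.4, 1.8, 3.4]
gripper_width: 0.0287
grip_force: 60.8
```

>>> {"method": "send_rows", "body": {"motion": [0, 0, -4, 0, 0, 0, 0, 0, -8, 0, 0, 0, 0, 0, -15, 0, 0, 0, 0, 0, -20, 0, 0, 0, 0, 0, -25, 0, 0, 0, 0, 0, -25, 0, 0, 0, 0, 0, -25, 0, 0, 0, 0, 0, -20, 0, 0, 0, 0, 0, -8, 0, 0, 0, 0, 0, 0, 0, 0, 0]}}

```text
t: 16.85
eef_pos: [0.5728, -0.2844, 0.1621]
tool_rot: [0.0, -0.041, 0.999, 0.0]
ft_force: [0.3, -0.8, -4.4]
gripper_width: 0.0289
grip_force: 60.2
```

```bash
python3 see.py .16 .205 _e
```

```text
t 16.85 tcp [ 0.5728 -0.2844  0.1621] xaxis yaw -175.26 z [ 0.001  0.    -1.   ] w 0.028926018500485626 F 60.162998735904694 ft [ 0.3 -0.8 -4.4] q6 [-0.15  0.15  0.07 -0.   -1.5  -1.34]
top 0.79 [492.1, 184.5] ctr [ 0.5336 -0.2888] wh [0.195 0.033] 4.7 z [0.182 0.185 0.187]
scene 0.89 [186.5, 251.7] ctr [ 0.5386 -0.2871] wh [0.203 0.031] 4.6 z [0.171 0.184 0.186]
```

>>> {"method": "send_rows", "body": {"motion": [0, 12, 0, 0, 0, 0, -1, 24, 0, 0, 0, 0, -1.5, 32, 0, 0, 0, 0, -1.5, 32, 0, 0, 0, 0, -1.5, 32, 0, 0, 0, 0, -1.5, 32, 0, 0, 0, 0, -1.5, 32, 0, 0, 0, 0, -1.5, 32, 0, 0, 0, 0, -1.5, 32, 0, 0, 0, 0, -1.5, 32, 0, 0, 0, 0]}}

```text
t: 18.3
eef_pos: [0.5609, 0.0092, 0.1617]
tool_rot: [-0.0, -0.042, 0.999, 0.0]
ft_force: [-0.9, -0.2, -4.2]
gripper_width: 0.0291
grip_force: 60.1
```

>>> {"method": "send_rows", "body": {"motion": [-1.5, 32, 0, 0, 0, 0, -1.5, 32, 0, 0, 0, 0, -1.5, 32, 0, 0, 0, 0, -1.5, 32, 0, 0, 0, 0, -1.5, 32, 0, 0, 0, 0, -1.5, 32, 0, 0, 0, 0, -1, 28, 0, 0, 0, -0.02, -1, 18, 0, 0, 0, -0.02, 0, 11, 0, 0, 0, -0.023, 0, 0, 0, 0, 0, 0]}}

```text
t: 19.55
eef_pos: [0.5509, 0.2568, 0.1616]
tool_rot: [-0.0, -0.073, 0.997, -0.0]
ft_force: [-0.0, -0.5, -3.8]
gripper_width: 0.0288
grip_force: 60.1
```

>>> {"method": "send_rows", "body": {"motion": [0, 0, 10, 0, 0, 0, 0, 0, 20, 0, 0, 0, 0, 0, 20, 0, 0, 0, 0, 0, 10, 0, 0, 0, 0, 0, 0, 0, 0, 0]}}

```text
t: 20.18
eef_pos: [0.5506, 0.2561, 0.1004]
tool_rot: [-0.001, -0.073, 0.997, -0.001]
ft_force: [0.7, -0.6, -2.8]
gripper_width: 0.029
grip_force: 60.0
```

```bash
python3 see.py .10 .145 _f; python3 -c "
from h import *
im=vision.get_image('top'); save(im,'nest_f.png',(190,120,340,270),4)
W=cloud(im); z=W[:,:,2]; hsv=cv2.cvtColor(im['pixels'],cv2.COLOR_RGB2HSV)
y=cv2.inRange(hsv,(22,120,60),(35,255,255))>0
p=W[y&(W[:,:,1]<.32)]; print('yellow',len(p),np.nanmedian(p,0))"
```

```text
t 20.175 tcp [0.5506 0.2561 0.1004] xaxis yaw -171.66 z [-0.002 -0.001 -1.   ] w 0.0289842709368995 F 60.03737032413483 ft [ 0.7 -0.6 -2.8] q6 [ 0.76  0.09 -0.11 -0.   -1.38 -2.19]
top 0.61 [247.9, 197.2] ctr [0.513  0.2487] wh [0.196 0.03 ] 8.5 z [0.12  0.123 0.125]
scene 0.69 [366.0, 146.0] ctr [0.5194 0.2505] wh [0.199 0.035] 8.7 z [0.104 0.121 0.127]
yellow 47 [0.39800623 0.23683962 0.0447974 ]
```

View pics/nest_f.png

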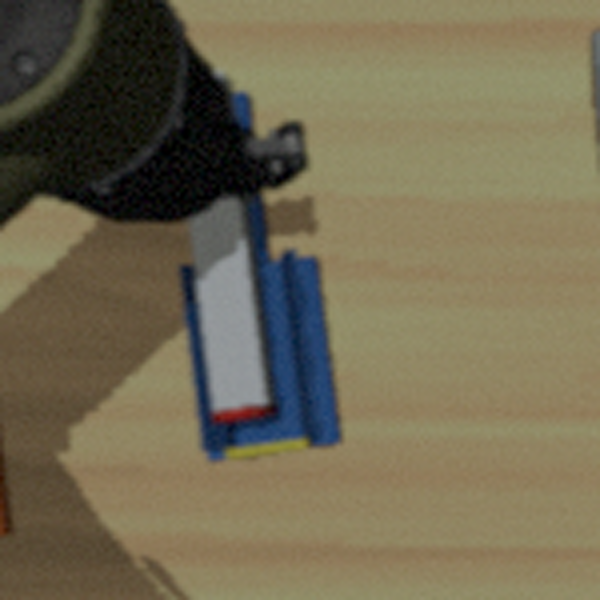

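The picture shows the tube parallel to the blue nest, with the red lug (crop 245,413) toward the yellow stop (265,447). The sideways offset is what parallax from the tube's height would give.

>>> {"method": "send_rows", "body": {"motion": [-1, 0, 8, 0, 0, 0, 0, 0, 14, 0, 0, 0, 0, 0, 14, 0, 0, 0, 0, 0, 12, 0, 0, 0, 0, 0, 10, 0, 0, 0, 0, 0, 6, 0, 0, 0, 0, 0, 4, 0, 0, 0, 0, 0, 0, 0, 0, 0]}}

```text
t: 21.42
eef_pos: [0.5521, 0.2568, 0.0338]
tool_rot: [-0.0, -0.073, 0.997, 0.0]
ft_force: [0.5, 0.8, -4.6]
gripper_width: 0.0284
grip_force: 60.1
```

>>> {"method": "send_rows", "body": {"motion": [0, 0, 1.5, 0, 0, 0, 0, 0, 1, 0, 0, 0, 0, 0, 1, 0, 0, 0, 0, 0, 0, 0, 0, 0]}}

```text
t: 21.92
eef_pos: [0.552, 0.2567, 0.0302]
tool_rot: [-0.0, -0.073, 0.997, 0.0]
ft_force: [0.2, -0.9, -4.6]
gripper_width: 0.0288
grip_force: 60.1
```

>>> {"method": "send_rows", "body": {"motion": [0, 0, 1.5, 0, 0, 0, 0, 0, 1, 0, 0, 0, 0, 0, 1, 0, 0, 0, 0, 0, 0, 0, 0, 0]}}

```text
t: 22.42
eef_pos: [0.552, 0.2568, 0.0267]
tool_rot: [-0.0, -0.073, 0.997, 0.0]
ft_force: [0.6, 0.4, -3.8]
gripper_width: 0.029
grip_force: 60.1
```

>>> {"method": "send_rows", "body": {"motion": [0, 0, 0.5, 0, 0, 0, 0, 0, 0, 0, 0, 0]}}

```text
t: 22.68
eef_pos: [0.5521, 0.2568, 0.0264]
tool_rot: [0.0, -0.073, 0.997, 0.0]
ft_force: [0.0, -0.5, -3.1]
gripper_width: 0.0286
grip_force: 60.2
```

>>> {"method": "send_rows", "body": {"motion": [0, 0, 0.5, 0, 0, 0, 0, 0, 0.4, 0, 0, 0, 0, 0, 0, 0, 0, 0]}}

```text
t: 23.05
eef_pos: [0.5522, 0.2568, 0.0261]
tool_rot: [0.0, -0.073, 0.997, 0.0]
ft_force: [-2.0, -1.1, 2.9]
gripper_width: 0.0293
grip_force: 60.8
```

```bash
python3 see.py .042 .056 _g
```

```text
t 23.05 tcp [0.5522 0.2568 0.0261] xaxis yaw -171.64 z [ 0.  0. -1.] w 0.029346745592048622 F 60.818319618701935 ft [-2.  -1.1  2.9] q6 [ 0.76  0.14 -0.19  0.   -1.24 -2.19]
top 0.72 [253.4, 199.4] ctr [0.4785 0.2436] wh [0.124 0.03 ] 8.5 z [0.047 0.049 0.051]
scene 0.84 [385.6, 177.4] ctr [0.5193 0.2544] wh [0.202 0.044] 6.5 z [0.046 0.05  0.052]
```

Contact is made with the floor, and the tube top is at about 49 mm, as expected. Releasing now.

>>> {"method": "send_rows", "body": {"motion": [0, 0, 0, 0, 0, 0, 0, 0, 0, 0, 0, 0, 0, 0, 0, 0, 0, 0, 0, 0, 0, 0, 0, 0, 0, 0, 0, 0, 0, 0, 0, 0, 0, 0, 0, 0, 0, 0, 0, 0, 0, 0, 0, 0, 0, 0, 0, 0], "grip": -1}}

```text
t: 24.25
eef_pos: [0.552, 0.2568, 0.0254]
tool_rot: [-0.0, -0.073, 0.997, 0.0]
ft_force: [0.0, 0.1, 0.1]
gripper_width: 0.0853
grip_force: 0.0
```

>>> {"method": "send_rows", "body": {"motion": [0, 0, -5, 0, 0, 0, 0, 0, -10, 0, 0, 0, 0, 0, -20, 0, 0, 0, 0, 0, -30, 0, 0, 0, 0, 0, -30, 0, 0, 0, 0, -20, -20, 0, 0, 0, 0, -40, 0, 0, 0, 0, 0, -40, 0, 0, 0, 0, 0, -30, 0, 0, 0, 0, 0, -15, 0, 0, 0, 0]}}

```text
t: 25.5
eef_pos: [0.5733, 0.1112, 0.1413]
tool_rot: [0.0, -0.072, 0.997, 0.0]
ft_force: [-0.0, 0.9, 0.3]
gripper_width: 0.0857
grip_force: 0.0
```

```bash
python3 see.py .042 .056 _h; python3 -c "
import cv2,numpy as np
a=cv2.resize(cv2.imread('pics/top_h.png')[120:270,190:340],(400,400)); b=cv2.resize(cv2.imread('pics/scene_h.png')[90:240,300:450],(400,400))
cv2.imwrite('pics/fin.png',np.hstack([a,b]))"
```

```text
t 25.5 tcp [0.5733 0.1112 0.1413] xaxis yaw -171.75 z [ 0.001  0.    -1.   ] w 0.08565357604613295 F 0.0 ft [-0.   0.9  0.3] q6 [ 0.53  0.01 -0.11  0.   -1.45 -1.96]
top 0.66 [254.7, 196.3] ctr [0.4839 0.2447] wh [0.134 0.03 ] 8.3 z [0.047 0.049 0.051]
scene 0.75 [381.4, 177.3] ctr [0.5308 0.2525] wh [0.177 0.037] 8.4 z [0.046 0.05  0.052]
```

View pics/fin.png

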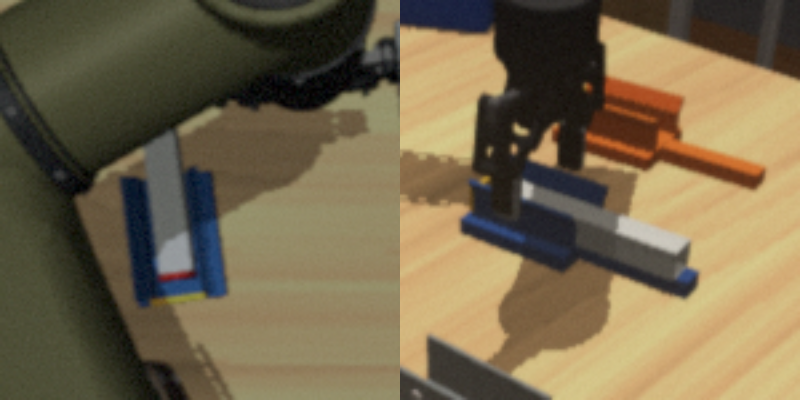

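The tube lies flat between the blue walls: its lug (left view 178,276) is just short of the yellow stop (178,297), and the gripper is clear of it. Handing in.

```bash
python3 -c "
from plant import r
print(r.sign_off())"
```

```text
the job is handed in; nothing more can be done
None
```

The tube was laid flat on the mat, regripped by its plain half and set down in the blue nest with the lug about 17 mm from the yellow stop; it was released and the job handed in at about 26 s, and no verdict came back.

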